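# Turn a cart wheel by its spokes until the valve is at the top

## Task

Turn the cart wheel on the wheel stand by pushing its spokes round with the fingertips until the tyre valve stands straight up at twelve o'clock, directly above the hub, ready for the pump; then take the hand away. Push gently and without gripping or spinning the wheel, keep off the tyre and the valve themselves (the tyre is freshly fitted), and leave the other things on the bench where they are.

Things in the scene. Friction and masses are not known exactly. Their poses are not given: they have to be found in the camera images.
- stand: wheel stand, fixed to the bench: plywood base (320 x 300 x 18 mm, from 100 mm in front of the origin to 220 mm behind, 150 mm either side) and a raked timber A-frame that carries the wheel on a stub axle from behind. Nothing stands in front of the wheel. Origin on the bench straight below the hub centre; x level, from the wheel's front (robot's side) to its back, y left, z up
- hub (a point): centre of the wheel: on the axle, in the middle plane of the spokes, 180 mm above the bench; axes as stand. The wheel faces -x of the stand and leans back 35 degrees (0.611 rad): in the stand's axes 'up the wheel' is (0.574, 0, 0.819) and the axle points into the wheel along (0.819, 0, -0.574)
- wheel (a joint): turn of the wheel (rad), no stops, either way: the valve's place on the clock face seen from the front: 0 or any whole turn = twelve o'clock, pi/2 = three o'clock (right, -y), growing clockwise. Starts between 1.4 and 4.88. The stiff hub (about 0.4 N m dry friction) keeps the wheel where it is left; pushed slowly, it does not run on
- spokes: white moulded wheel centre; origin at the hub centre, x along the axle into the wheel, z to the valve. Hub 44 mm across, axle nut to 20 mm in front of the spokes' middle plane. Five straight spokes 16 mm wide, 14 mm deep, 72 degrees apart, valve midway between two. Rim's inner face 94 mm from the axle; the gaps are open right through, the A-frame begins 45 mm behind the middle plane
- tyre: black rubber tyre, 296 mm outside diameter, 44 mm wide, its inner edge about 104 mm from the axle, reaching 10 mm in front of the spokes' middle plane. Turns with the wheel; not to be pushed on. Origin at the hub centre; axes as spokes
- valve: tyre valve: a black rubber stem 12 mm thick and 36 mm long that sticks out of the rim's inner face towards the hub, in the spokes' middle plane; black cap at its end. Origin on the axis of the stem where it leaves the rim, 94.5 mm from the axle; z points from the hub through the valve outwards. Not to be pushed on
- pump: hand pump lying on the bench right of the stand: aluminium barrel 28 mm thick, 260 mm long in all, with a black T handle; origin at mid-length underneath, x along the barrel. Leave alone
- spanner: steel spanner 170 mm long lying in front of the stand on the right; origin underneath, x along it. Leave alone
- tyre_lever: black plastic tyre lever, 134 x 20 x 9 mm, lying in front of the stand on the left; origin at the middle underneath, x along it. Leave alone
- block_plane: hand plane, 160 x 50 mm, 75 mm high, standing on its sole to the right of the stand and the pump; origin at the middle of the sole, x along it. Leave alone
- glue_bottle: pale glue bottle with an orange cap, 60 mm diameter and 170 mm high, standing to the left of the stand; origin at the centre of its underside. Leave alone
- mallet: wooden mallet, 290 mm long with a head 125 mm wide and 85 mm high, lying at the left of the bench; origin underneath in the handle's line, x towards the head. Leave alone

How it is judged:
At the end, for the whole second after the job is handed in: The valve is at the top of the wheel, within 9 mm to either side of straight above the hub (about 5.5 degrees), the wheel at rest, and every other thing within 20 mm of where it was (y of valve in the frame of stand between -0.009 and 0.009 m and z of valve in the frame of stand above 0.24 m and velocity of joint wheel between -0.05 and 0.05 rad/s and distance of each of pump, spanner, tyre_lever, block_plane, glue_bottle, mallet from where it was at the start of the episode below 0.02 m); the robot touches nothing.
It fails at once if the tyre is pushed on (more than 2 N) (contact force between tyre and anything else above 2 N).
It fails at once if the valve is pushed on (more than 1 N) (contact force between valve and anything else above 1 N).
It fails at once if the wheel is gripped or shoved hard (more than 25 N) (contact force between spokes and anything else above 25 N).
It fails at once if the wheel is spun (faster than 3.5 rad/s) (velocity of joint wheel above 3.5 rad/s or velocity of joint wheel below -3.5 rad/s).
It fails at once if another thing on the bench is lifted, knocked or moved by more than 20 mm (distance of any of pump, spanner, tyre_lever, block_plane, glue_bottle, mallet from where it was at the start of the episode above 0.02 m).
It also fails if it takes over 72 s, if anything falls off the work surface, if the arm or the gripper's body presses on something with over 40 N, if the wrist force passes 120 N, or if a joint passes its speed limit or range.

## Robot

A 6-joint arm with a two-finger parallel gripper is mounted at the origin on the work surface. World frame = base frame: x ahead of the robot, y to its left, z up, the work surface at z = 0. Lengths are in m, angles in rad, forces in N, time in s.
With the tool pointing down it reaches from about 0.35 to 0.775 m from the base axis. Payload 7.3 kg.
Tool frame: the origin (TCP) lies between the finger pads; the fingertips stand 8 mm ahead of it and the grasp point (between the pads) lies 11 mm behind it (robot.nose_length is the distance from the TCP to the fingertips, in m); z points along the fingers, y is the line along which they close (so a half turn about z gives the same grasp; the last joint's range is limited). The gripper opens to 92 mm and grips with 3 to 60 N. Pads are 19 mm wide; open, the fingers measure 130 mm over their backs; the gripper's body (75 mm by 190 mm) begins 47 mm behind the grasp point.
Start: joints at [1.045, 0.342, 1.524, -0, 1.275, -0.146], TCP at [0.195, 0.488, 0.235] pointing down, gripper open.
Joint ranges: [-2.53, 2.53], [-0.77, 2.02], [0.04, 2.7], [-1, 4.14], [0.28, 2.66], [-3.11, 3.11]. Speed limits (rad/s): [2.57, 2.57, 3.14, 3.14, 3.14, 3.14].

## Interface

Orientations are given as [roll, pitch, yaw] about the fixed x, y, z axes, in that order (R = Rz(yaw) Ry(pitch) Rx(roll)).
In Python, from cell import robot gives the robot as it stands. The module is installed in compiled form; this text tells all that it offers.
- The arm moves only by the shell command python3 -m jog 'ROWS' [FORCE]. ROWS is JSON, a list that holds one entry, the list of rows, each a list of 5 numbers: the gripper's target within -1 to 1 (fully open at 1, half-way at 0, shut at -1), then the shift along the tool's x, y, z in m, then the turn about the tool's z in rad. A call has 1 to 5 rows; each row is the pose to reach, as a shift and turn from the pose commanded when the call began, along the tool's axes at that moment; what a row does not reach only later rows make up. A row lasts 1/12 s, in which the tool goes at most 41.7 mm and 7.16 degrees, less where a joint would pass 70% of its speed; a pose out of reach is approached as far as the arm can. A call with a gripper value outside its range is refused whole. The fingers move at their own pace and stop on an object; FORCE is the grip in N (left out, the last holds). Time passes only in rows, so rows that repeat a pose let the fingers close. It gives the time, the measured TCP pose, the force, the opening and the grip force at its end, in the units of the state.
- robot.observe(): the state, without advancing time (a new reading comes with each control period).
- robot.read_camera(name): name is "scene" or "top" or "wrist"; returns the picture (384x512x3 uint8, red, green, blue); there is no depth.
- robot.camera_model(name): a dict with "camera_matrix" (3x3 intrinsics, pixels), "position" and "attitude" of the camera in the world; the wrist camera has in their place "mount" (4x4, takes a point from camera to tool coordinates, whose origin is the TCP and whose axes are the flange's). Camera axes: x right, y down, z forward; pixel columns grow to the right and rows downward; lengths in m; the calibration is good to about 2 mm. A picture is of the moment at which its call begins: read the wrist's pose just before it. camera_model takes no time and is no camera call.
- robot.hand_in(): hands the job in; it is judged then, once.
The state is a dict: "time": time; "qpos": joint angles; "qvel": joint speeds; "joint_efforts": joint torques, N m; "tool_pos": TCP position; "tool_rot": TCP orientation; "contact_force": force on the tool from outside, world axes, zero at the start; "torque": the same for the moment, N m; "opening": finger opening in m; "grip_force": force on a finger pad.
Only numpy, scipy, OpenCV 4.12 (cv2) and the standard library are available. Lean on these libraries where they do the work, as an engineer would, in place of code of your own. Each camera call takes 0.05 s, during which the arm holds its last target. There are 200 camera calls.

## Working session

There is one attempt and no reset: what is moved stays moved. The work goes in short steps, Python scripts to look and compute and a shell command to move; the robot and the scene stay as the last step left them, time stands still between calls to the robot, and variables do not carry over. Pictures are saved under pics/ and viewed, at most 11 in all, crops included, and the job is handed in when it is done.

```bash
mkdir -p pics; ls; python3 - <<'E'
from cell import robot
import cv2
for n in ("scene","top"):
    m=robot.camera_model(n);print(n,m)
    cv2.imwrite(f"pics/{n}0.png",robot.read_camera(n)[:,:,::-1])
print(robot.camera_model("wrist"));print(robot.observe())
E
```

```text
pics
scene {'camera_matrix': array([[402.90369127,   0.        , 257.36438898],
       [  0.        , 402.90369127, 186.83111227],
       [  0.        ,   0.        ,   1.        ]]), 'position': array([1.2206194 , 0.50453298, 1.42284225]), 'attitude': array([-2.55499704,  0.00555306,  2.28524298])}
top {'camera_matrix': array([[399.37582779,   0.        , 262.09265987],
       [  0.        , 399.37582779, 196.33508557],
       [  0.        ,   0.        ,   1.        ]]), 'position': array([ 0.38933   , -0.03137531,  1.36385303]), 'attitude': array([-2.95948034, -0.00715759, -1.57872063])}
{'camera_matrix': array([[288.77220738,   0.        , 253.85683836],
       [  0.        , 288.77220738, 188.4897965 ],
       [  0.        ,   0.        ,   1.        ]]), 'mount': array([[-9.39165330e-05, -9.53868099e-01, -3.00225984e-01,
         8.04284212e-02],
       [ 9.99999929e-01,  1.97619195e-05, -3.75606366e-04,
        -5.57426638e-04],
       [ 3.64211972e-04, -3.00225998e-01,  9.53868029e-01,
        -1.50414619e-01],
       [ 0.00000000e+00,  0.00000000e+00,  0.00000000e+00,
         1.00000000e+00]])}
{'time': 0.1, 'qpos': array([ 1.04500844e+00,  3.42617778e-01,  1.52489624e+00, -9.68280308e-06,
        1.27539486e+00, -1.46045232e-01]), 'qvel': array([ 0.0002325 , -0.00159478, -0.00113651,  0.00038356, -0.00106933,
        0.00020159]), 'joint_efforts': array([ 1.28996486e-03, -4.32003129e+01, -2.44697410e+01,  7.19611812e-02,
        5.26505650e-02, -4.76084111e-06]), 'tool_pos': array([0.19443931, 0.48730006, 0.23414157]), 'tool_rot': array([-3.14028909e+00, -1.82384731e-04,  2.76185271e+00]), 'contact_force': array([0.54199678, 0.77650365, 0.10016608]), 'torque': array([ 0.00982861, -0.02257502,  0.04132381]), 'grip_force': 0.0, 'opening': 0.09214859907257254}
```

View pics/scene0.png

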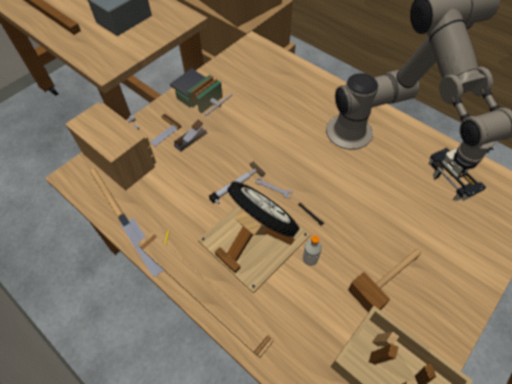

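View pics/top0.png

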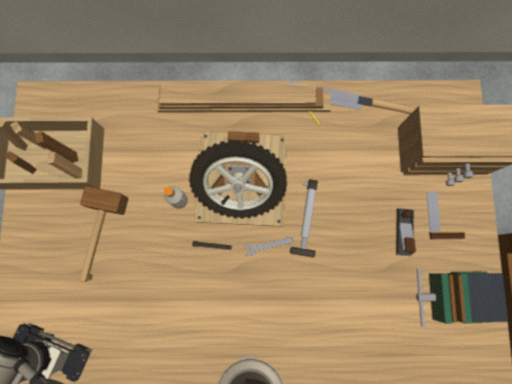

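The scene view shows the wheel near (265,208). In the top view the wheel is centred near (238,180), with the stand's base corners at about (203,134) and (285,224). I'll enlarge it.

```bash
python3 - <<'E'
import cv2
a=cv2.imread("pics/top0.png")[125:230,180:300]
cv2.imwrite("pics/topc.png",cv2.resize(a,None,fx=5.6,fy=5.6,interpolation=cv2.INTER_CUBIC))
E
```

```text
(no output)
```

View pics/topc.png

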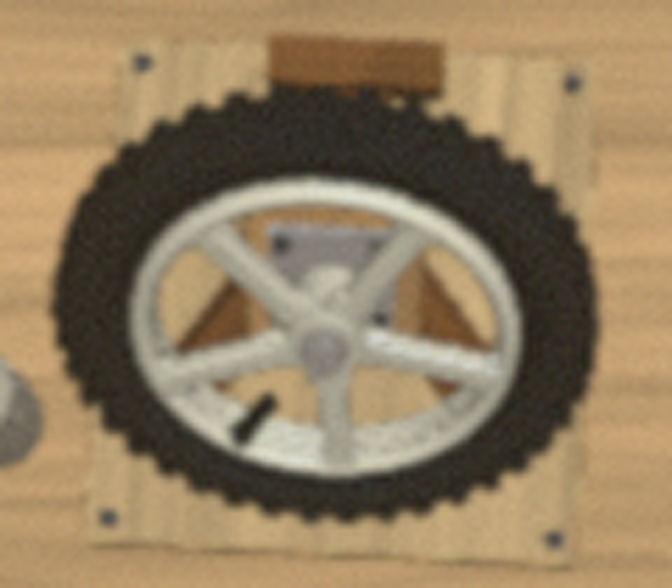

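The crop (×5.6, offset 180,125) shows five clear spokes, with the valve at about seven o'clock: tip (270,400), root (240,440). The base screws or corners and the hub nut (325,345) are visible too. Next I'll fit the stand pose and wheel angle.

```bash
cat > h.py <<'E'
import numpy as np
from scipy.spatial.transform import Rotation as Ro
from scipy.optimize import least_squares
from cell import robot
rpy=lambda a:Ro.from_euler('xyz',a).as_matrix()
def proj(P,m,R=None,t=None):
    if R is None: R=rpy(m["attitude"]);t=m["position"]
    p=(np.asarray(P)-t)@R; p=p@m["camera_matrix"].T
    return p[:,:2]/p[:,2:]
U=np.array([.5736,0,.8192]);A=np.array([.8192,0,-.5736]);L=np.array([0,1.,0])
def wpt(r,th,d=0): # stand frame: th clockwise from 12, d along axle
    return np.array([0,0,.18])+r*(np.cos(th)*U-np.sin(th)*L)+d*A
def world(P,s): return np.asarray(P)@rpy([0,0,s[2]]).T+[s[0],s[1],0]
E
python3 - <<'E'
from h import *
m=robot.camera_model("top")
corn=[[.22,.15,.018],[.22,-.15,.018],[-.1,.15,.018],[-.1,-.15,.018]]
cp=[(125,38),(595,58),(90,542),(575,565)]
sp=[(338,465),(165,375),(208,230),(425,235),(500,368)]  # rim ends of spokes after valve cw: 6,8:30..; 
va=[(268,402),(240,440)]
obs=np.array(cp+[(325,345)]+sp+va)/5.6+[180,125]-0.4
def model(p):
    th=p[3]
    P=corn+[wpt(0,0,-.02)]
    # valve between spoke 6 (ccw side: th-36) and 8:30 (th+36)
    P+=[wpt(.094,th+np.radians(a),-.005) for a in(-36,36,108,180,252)]
    P+=[wpt(.060,th),wpt(.094,th)]
    return proj(world(P,p),m)
f=lambda p:(model(p)-obs).ravel()
s=least_squares(f,[.5,0,0,3.8],loss='soft_l1')
print(s.x);print(f(s.x).reshape(-1,2).round(1))
np.save("s.npy",s.x)
E
```

```text
[ 0.64492296  0.03093772 -0.05142199  3.71042662]
[[-0.5 -0.2]
 [ 0.5 -0.1]
 [-1.  -0.1]
 [ 1.  -0.3]
 [-0.1  2.6]
 [ 0.1 -0.6]
 [ 0.6  0.7]
 [ 0.3  0.5]
 [-0.3 -0.5]
 [-1.2  2. ]
 [ 0.4 -0.7]
 [-0.1 -1.3]]
```

```bash
cat > go.py <<'E'
import sys
from h import *
o=robot.observe();R=rpy(o["tool_rot"])
t=np.array([float(v) for v in sys.argv[1:4]])
print(o["tool_pos"].round(4),o["tool_rot"].round(3),"shift",((t-o["tool_pos"])@R).round(4))
E
python3 go.py .58 .03 .40; python3 go.py .4 .25 .40
```

```text
[0.1944 0.4873 0.2341] [-3.14  -0.     2.762] shift [-0.5276 -0.282  -0.1656]
[0.1944 0.4873 0.2341] [-3.14  -0.     2.762] shift [-0.2788 -0.1444 -0.1657]
```

```bash
python3 -m jog '[[[-1,-0.02,-0.01,-0.034,-0.1],[-1,-0.04,-0.02,-0.065,-0.2],[-1,-0.065,-0.03,-0.095,-0.3],[-1,-0.095,-0.045,-0.12,-0.33],[-1,-0.125,-0.065,-0.14,-0.33]]]' 20; python3 go.py .58 .03 .40
```

```text
time: 0.52
tool_pos: [0.2874, 0.3804, 0.3764]
tool_rot: [3.14, 0.001, 3.095]
contact_force: [0.9, 0.3, -0.4]
opening: 0.0629
grip_force: 0.0
[0.2874 0.3804 0.3764] [3.140e+00 1.000e-03 3.095e+00] shift [-0.3086 -0.3364 -0.0237]
```

```bash
python3 -m jog '[[[-1,-0.027,-0.03,-0.003,0],[-1,-0.054,-0.06,-0.006,0],[-1,-0.081,-0.09,-0.009,0],[-1,-0.108,-0.12,-0.012,0],[-1,-0.135,-0.15,-0.015,0]]]'; python3 -m jog '[[[-1,-0.027,-0.03,-0.002,0],[-1,-0.054,-0.06,-0.004,0],[-1,-0.081,-0.09,-0.006,0],[-1,-0.108,-0.12,-0.008,0],[-1,-0.135,-0.15,-0.008,0]]]';  python3 -m jog '[[[-1,-0.02,-0.018,0,0],[-1,-0.037,-0.035,0,0],[-1,-0.037,-0.035,0,0],[-1,-0.037,-0.035,0,0]]]'
python3 - <<'E'
from h import *
import cv2,json
o=robot.observe();im=robot.read_camera("wrist")
json.dump([o["tool_pos"].tolist(),o["tool_rot"].tolist()],open("w1.json","w"))
print(o["tool_pos"],o["tool_rot"],o["time"],o["opening"])
cv2.imwrite("pics/w1.png",cv2.resize(im[:,:,::-1],None,fx=1.5,fy=1.5,interpolation=cv2.INTER_CUBIC))
E
```

```text
time: 0.93
tool_pos: [0.4147, 0.2226, 0.3897]
tool_rot: [3.142, -0.0, 3.092]
contact_force: [0.6, 0.4, -0.1]
opening: 0.0299
grip_force: 0.0
time: 1.35
tool_pos: [0.5422, 0.066, 0.3978]
tool_rot: [3.141, 0.0, 3.092]
contact_force: [-0.3, 0.9, 0.2]
opening: 0.0009
grip_force: 0.0
time: 1.68
tool_pos: [0.5769, 0.0301, 0.3964]
tool_rot: [3.141, -0.002, 3.09]
contact_force: [-0.1, -0.9, 0.4]
opening: 0.0008
grip_force: 0.0
[0.57689615 0.03009851 0.39637022] [ 3.14124918e+00 -2.44099868e-03  3.08980956e+00] 1.6833 0.0007727616761534287
```

View pics/w1.png

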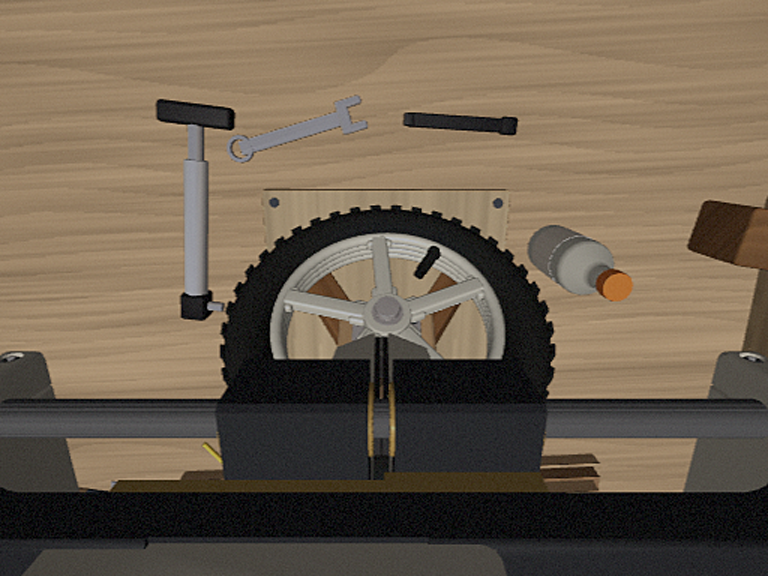

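The wrist view (×1.5, seen from the robot side upside down) shows the near base corners at (263,190) and (508,190). The nut is at (388,309). Spoke ends are at (380,238), (286,298) and (483,285), and the valve runs from (421,274) to (435,250). The closed fingertips point at about (383,340). I'll refine the fit with both views.

```bash
python3 - <<'E'
import cv2
a=cv2.imread("pics/w1.png")[180:380,210:560]
cv2.imwrite("pics/w1c.png",cv2.resize(a,None,fx=2.2,fy=2.2,interpolation=cv2.INTER_CUBIC))
E
cat > fit.py <<'E'
from h import *
import json
m=robot.camera_model("wrist");M=m["mount"]
p,r=json.load(open("w1.json"));RT=rpy(r);Rc=RT@M[:3,:3];tc=np.array(p)+RT@M[:3,3]
pw=lambda P:proj(P,m,Rc,tc)
E
python3 - <<'E'
from fit import *
s=np.load("s.npy");th=s[3]
T=np.array([[x,y,.008] for x in(-.0095,.0095) for y in(-.019,.019)])@RT.T+p
print("tips",(pw(T)*1.5).round())
P=[[-.1,.15,.018],[-.1,-.15,.018],wpt(0,0,-.02)]+[wpt(.094,th+np.radians(a),-.007) for a in(-36,36,252)]+[wpt(.059,th),wpt(.094,th)]
print((pw(world(P,s))*1.5).round(1))
E
```

```text
tips [[337. 376.]
 [429. 376.]
 [335. 334.]
 [431. 334.]]
[[510.3 189.7]
 [260.1 189.8]
 [386.9 305.6]
 [380.5 237.7]
 [478.9 283.5]
 [288.8 292.6]
 [418.6 275.4]
 [435.5 252.9]]
```

View pics/w1c.png

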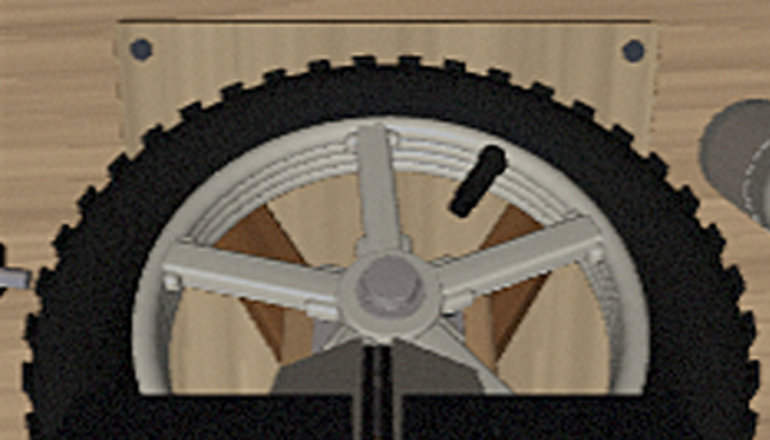

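```bash
python3 - <<'E'
from fit import *
s0=np.load("s.npy")
ob=(np.array([(657,22),(118,22),(388,282),(374,125),(597,235),(165,255),(460,212),(493,152)])/2.2+[210,180])/1.5
def f(s):
    th=s[3]
    P=[[-.1,.15,.018],[-.1,-.15,.018],wpt(0,0,-.02)]+[wpt(.094,th+np.radians(a),-.007) for a in(-36,36,252)]+[wpt(.059,th,),wpt(.094,th)]
    return (pw(world(P,s))-ob)
r=least_squares(lambda s:f(s).ravel(),s0,loss='soft_l1').x
print(s0,r);print(f(r).round(1));np.save("s1.npy",r)
E
cat > plan.py <<'E'
from h import *
import sys
s=np.load("s1.npy")
def tcp(phi,dc=-.0005,rho=.055,gap=0):
    ph=np.radians(phi); sd=np.array([np.sin(ph),np.cos(ph)]); n=np.array([-np.cos(ph),np.sin(ph)])
    e=dc+.007; lo,hi=-.70*e,1.43*e           # section at spoke front d=-7mm, relative to u_c
    h=.019*abs(n[0])+(hi-lo)/2*abs(n[1])
    c=rho*sd+(.008+h+gap)*n
    uc=c[1]-(hi+lo)/2
    tip=np.array([0,0,.18])+uc*U+dc*A-c[0]*L   # leading lower edge
    return world(tip+[-.0095,0,.008],s)
if __name__=="__main__":
    for a in sys.argv[1:]: print(a,tcp(float(a)).round(4))
E
python3 plan.py 320 340 0 20 40 60 80 100 108; python3 -c "
from plan import *
print(tcp(320.6,gap=.008))"
```

```text
[ 0.64492296  0.03093772 -0.05142199  3.71042662] [ 0.64603806  0.03091857 -0.05153944  3.70121119]
[[ 1.1  0.4]
 [-2.3  0.5]
 [ 0.4 -0.9]
 [-0.2  1.4]
 [-2.  -1.9]
 [ 2.4 -1. ]
 [-0.6 -0. ]
 [ 0.5  3. ]]
320 [0.6519 0.0867 0.2066]
340 [0.6612 0.0755 0.2208]
0 [0.6677 0.0568 0.2314]
20 [0.6703 0.0374 0.2366]
40 [0.6681 0.0151 0.2351]
60 [ 0.6603 -0.0058  0.2255]
80 [ 0.6478 -0.0203  0.2088]
100 [ 0.6366 -0.026   0.1931]
108 [ 0.6332 -0.0271  0.1884]
[0.64956965 0.09283333 0.20292109]
```

```bash
python3 go.py .6496 .0928 .285
```

```text
[0.5764 0.031  0.397 ] [ 3.141e+00 -2.000e-03  3.091e+00] shift [-0.0702  0.0653  0.1119]
```

```bash
python3 -m jog '[[[-1,-0.025,0.022,0.01,0],[-1,-0.05,0.045,0.03,0],[-1,-0.07,0.065,0.06,0],[-1,-0.07,0.065,0.09,0],[-1,-0.07,0.065,0.112,0]]]';python3 -m jog '[[[-1,0,0,0,0],[-1,0,0,0,0],[-1,0,0,0,0]]]'; python3 go.py .6496 .0928 .2029
```

```text
time: 2.15
tool_pos: [0.6487, 0.0954, 0.2822]
tool_rot: [3.141, -0.004, 3.095]
contact_force: [-0.3, 0.2, -1.1]
opening: 0.0006
grip_force: 0.0
time: 2.4
tool_pos: [0.6499, 0.0931, 0.2884]
tool_rot: [3.141, 0.004, 3.093]
contact_force: [-0.1, -0.0, 0.8]
opening: 0.0004
grip_force: 0.0
[0.6499 0.0931 0.2884] [3.141 0.004 3.093] shift [ 0.0006 -0.0004  0.0855]
```

```bash
python3 -m jog '[[[-1,0,0,0.015,0],[-1,0,0,0.03,0],[-1,0,0,0.045,0],[-1,0,0,0.055,0],[-1,0,0,0.055,0]]]';python3 -m jog '[[[-1,0,0,0,0],[-1,0,0,0,0],[-1,0,0,0,0]]]'; python3 go.py .6496 .0928 .2029
```

```text
time: 2.82
tool_pos: [0.6493, 0.0924, 0.2305]
tool_rot: [3.142, -0.001, 3.092]
contact_force: [-0.3, -0.2, -0.5]
opening: 0.0001
grip_force: 0.0
time: 3.07
tool_pos: [0.6503, 0.0925, 0.2324]
tool_rot: [3.141, 0.003, 3.092]
contact_force: [-0.2, -0.9, -0.8]
opening: 0.0009
grip_force: 0.0
[0.6503 0.0925 0.2324] [3.141e+00 3.000e-03 3.092e+00] shift [0.0008 0.0003 0.0295]
```

```bash
python3 -m jog '[[[-1,0,0,0.006,0],[-1,0,0,0.012,0],[-1,0,0,0.016,0],[-1,0,0,0.02,0],[-1,0,0,0.02,0]]]';python3 -m jog '[[[-1,0,0,0.003,0],[-1,0,0,0.006,0],[-1,0,0,0.009,0],[-1,0,0,0.009,0],[-1,0,0,0.009,0]]]'; python3 - <<'E'
from h import *
import cv2
o=robot.observe();print(o["tool_pos"],o["contact_force"])
a=robot.read_camera("top")[125:230,180:300,::-1]
b=robot.read_camera("wrist")[100:260,120:400,::-1]
a=cv2.resize(a,(480,420),interpolation=cv2.INTER_CUBIC)
b=cv2.resize(b,(735,420))[:,:]
b=cv2.resize(b,(320,183));c=np.zeros((420,800,3),np.uint8);c[:,:480]=a;c[:183,480:]=b
cv2.imwrite("pics/in.png",c)
E
```

```text
time: 3.48
tool_pos: [0.6492, 0.0925, 0.2093]
tool_rot: [-3.141, -0.002, 3.092]
contact_force: [0.6, 0.8, 0.2]
opening: 0.0001
grip_force: 0.0
time: 3.9
tool_pos: [0.6496, 0.0925, 0.2015]
tool_rot: [3.142, -0.0, 3.092]
contact_force: [0.5, -0.1, -0.1]
opening: 0.0005
grip_force: 0.0
[0.64963717 0.09246013 0.20151838] [ 0.47885245 -0.10094937 -0.13698275]
```

View pics/in.png

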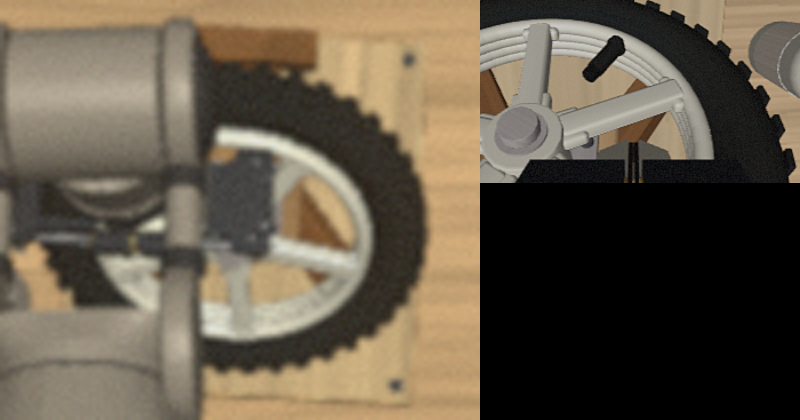

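The finger is in the free gap behind the 10:40 spoke, with no contact and the valve gap clear. Now the push table.

```bash
python3 - <<'E'
from plan import *
R=rpy([np.pi,0,np.pi+s[2]])
p0=tcp(320.6,gap=.008)
print(((tcp(320.6)-p0)@R*1e3).round(1))
for a in range(325,472,5): 
    if (a-325)%25==0: print()
    q=tcp(a-5-( (a-325)%25))if a>=350 else p0
    print(a%360,((tcp(a)-q)@R*1e3).round(1))
E
```

```text
[-2.9 -6.2 -4.2]

325 [-5.2 -7.9 -7.4]
330 [ -7.7 -10.3 -11. ]
335 [-10.2 -13.3 -14.5]
340 [-12.5 -16.7 -17.9]
345 [-14.7 -20.6 -21. ]

350 [-2.  -4.4 -2.8]
355 [-3.8 -9.2 -5.4]
0 [ -5.3 -14.4  -7.5]
5 [ -6.5 -18.8  -9.3]
10 [ -7.6 -23.5 -10.8]

15 [-0.8 -5.  -1.1]
20 [ -1.3 -10.2  -1.9]
25 [ -1.6 -15.7  -2.2]
30 [ -1.5 -21.3  -2.1]
35 [ -1.1 -26.9  -1.5]

40 [ 0.8 -5.7  1.1]
45 [  1.9 -11.3   2.7]
50 [  3.4 -16.7   4.9]
55 [  5.3 -22.    7.5]
60 [  7.5 -26.9  10.6]

65 [ 2.5 -4.5  3.6]
70 [ 5.3 -8.6  7.6]
75 [  8.4 -12.2  12. ]
80 [ 11.7 -15.1  16.8]
85 [ 15.2 -17.5  21.8]

90 [ 3.6 -1.7  5.2]
95 [ 5.5 -2.9  7.9]
100 [ 7.5 -4.  10.6]
105 [ 9.5 -4.9 13.6]
110 [11.7 -5.5 16.7]
```

```bash
python3 -m jog '[[[-1,-0.003,-0.006,-0.004,0],[-1,-0.005,-0.008,-0.0075,0],[-1,-0.0075,-0.0105,-0.011,0],[-1,-0.01,-0.0135,-0.0145,0],[-1,-0.0125,-0.0165,-0.018,0]]]';python3 plan.py 340; python3 -m jog '[[[-1,-0.001,-0.002,-0.0015,0],[-1,-0.002,-0.004,-0.003,0],[-1,-0.002,-0.004,-0.003,0]]]'; python3 plan.py 345
python3 - <<'E'
from h import *
import cv2
o=robot.observe();print(o["tool_pos"],o["contact_force"])
cv2.imwrite("pics/p1.png",np.hstack([robot.read_camera("top")[125:230,180:300,::-1].repeat(3,0).repeat(3,1),robot.read_camera("wrist")[100:257,100:400,::-1].repeat(2,0).repeat(2,1)[:315,:440]]))
E
```

```text
time: 4.42
tool_pos: [0.6581, 0.0762, 0.2182]
tool_rot: [3.14, -0.01, 3.092]
contact_force: [-11.8, 3.5, -2.3]
opening: 0.0005
grip_force: 5.2
340 [0.6612 0.0755 0.2208]
time: 4.67
tool_pos: [0.66, 0.0715, 0.2215]
tool_rot: [3.141, -0.01, 3.092]
contact_force: [-13.1, 2.2, -2.3]
opening: 0.0003
grip_force: 4.8
345 [0.6632 0.0715 0.2239]
[0.65999968 0.07154442 0.22151546] [-13.07096402   2.24064261  -2.27798617]Traceback (most recent call last):
  File "<stdin>", line 4, in <module>
    return _nx.concatenate(arrs, 1, dtype=dtype, casting=casting)
           ~~~~~~~~~~~~~~~^^^^^^^^^^^^^^^^^^^^^^^^^^^^^^^^^^^^^^^
ValueError: all the input array dimensions except for the concatenation axis must match exactly, but along dimension 0, the array at index 0 has size 315 and the array at index 1 has size 314
```

```bash
python3 - <<'E'
from h import *
import cv2
cv2.imwrite("pics/p1.png",np.hstack([cv2.resize(robot.read_camera("top")[125:230,180:300,::-1],(360,315)),cv2.resize(robot.read_camera("wrist")[100:257,100:320,::-1],(440,315))]))
E
```

```text
(no output)
```

View pics/p1.png

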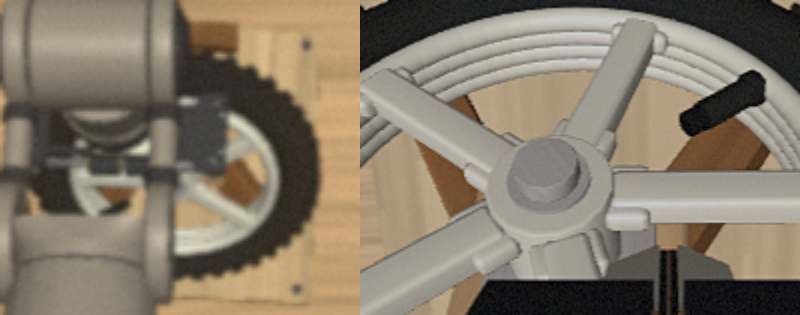

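The wheel has turned about 22° (the trailing spoke is level, and the valve is now at (720,105) in the wrist half). The finger sits properly in its gap, so I'll carry on.

```bash
python3 -m jog '[[[-1,-0.002,-0.0045,-0.003,0],[-1,-0.004,-0.009,-0.0055,0],[-1,-0.0055,-0.0145,-0.0075,0],[-1,-0.0065,-0.019,-0.0095,0],[-1,-0.0075,-0.0235,-0.011,0]]]';python3 plan.py 10; python3 -m jog '[[[-1,-0.001,-0.005,-0.001,0],[-1,-0.0015,-0.010,-0.002,0],[-1,-0.0015,-0.0155,-0.002,0],[-1,-0.0015,-0.0215,-0.002,0],[-1,-0.001,-0.027,-0.0015,0]]]'; python3 plan.py 35
```

```text
time: 5.28
tool_pos: [0.6658, 0.049, 0.2324]
tool_rot: [3.139, -0.011, 3.093]
contact_force: [-12.9, 7.7, -2.0]
opening: 0.0006
grip_force: 5.9
10 [0.6695 0.0477 0.2347]
time: 5.7
tool_pos: [0.6674, 0.0223, 0.235]
tool_rot: [3.138, -0.005, 3.093]
contact_force: [-2.9, 7.0, 1.3]
opening: 0.0006
grip_force: 2.9
35 [0.6692 0.0207 0.2362]
```

```bash
python3 -m jog '[[[-1,0.001,-0.0055,0.001,0],[-1,0.002,-0.0115,0.0025,0],[-1,0.0035,-0.0165,0.005,0],[-1,0.0055,-0.022,0.0075,0],[-1,0.0075,-0.027,0.0105,0]]]';python3 plan.py 60; python3 -m jog '[[[-1,0.0025,-0.0045,0.0035,0],[-1,0.0055,-0.0085,0.0075,0],[-1,0.0085,-0.012,0.012,0]]]'; python3 plan.py 75
python3 - <<'E'
from h import *
import cv2
cv2.imwrite("pics/p2.png",np.hstack([cv2.resize(robot.read_camera("top")[125:230,180:300,::-1],(360,315)),cv2.resize(robot.read_camera("wrist")[100:257,150:370,::-1],(440,315))]))
E
```

```text
time: 6.12
tool_pos: [0.6604, -0.0041, 0.2257]
tool_rot: [3.137, 0.001, 3.093]
contact_force: [-0.3, 9.6, 3.3]
opening: 0.0006
grip_force: 3.8
60 [ 0.6603 -0.0058  0.2255]
time: 6.37
tool_pos: [0.6518, -0.0159, 0.2144]
tool_rot: [3.138, 0.003, 3.093]
contact_force: [-0.5, 9.5, 4.7]
opening: 0.0005
grip_force: 4.1
75 [ 0.6513 -0.0175  0.2135]
```

View pics/p2.png

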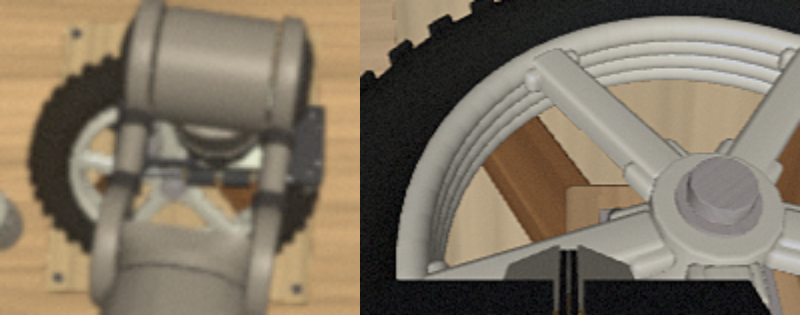

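The spoke being pushed (wrist half, (650,220) to (430,270)) is at about 75°. Next I'll go on to about 100° and measure.

```bash
python3 -m jog '[[[-1,0.0035,-0.003,0.005,0],[-1,0.007,-0.0055,0.010,0],[-1,0.0105,-0.007,0.015,0],[-1,0.0125,-0.008,0.0175,0],[-1,0.0145,-0.0095,0.0205,0]]]';python3 plan.py 100
python3 -m jog '[[[-1,0,0,0,0]]]'
python3 - <<'E'
from h import *
import cv2,json
o=robot.observe();im=robot.read_camera("wrist");np.save("w2.npy",im)
json.dump([o["tool_pos"].tolist(),o["tool_rot"].tolist()],open("w1.json","w"))
cv2.imwrite("pics/w2.png",cv2.resize(im[60:260,130:396,::-1],None,fx=3,fy=3,interpolation=cv2.INTER_CUBIC))
E
```

```text
time: 6.88
tool_pos: [0.6376, -0.0257, 0.1943]
tool_rot: [3.14, 0.005, 3.092]
contact_force: [1.0, 5.6, 9.7]
opening: 0.0006
grip_force: 4.2
100 [ 0.6366 -0.026   0.1931]
time: 6.97
tool_pos: [0.637, -0.0263, 0.1936]
tool_rot: [3.141, 0.003, 3.092]
contact_force: [-0.4, 3.7, 4.9]
opening: 0.0006
grip_force: 2.3
```

View pics/w2.png

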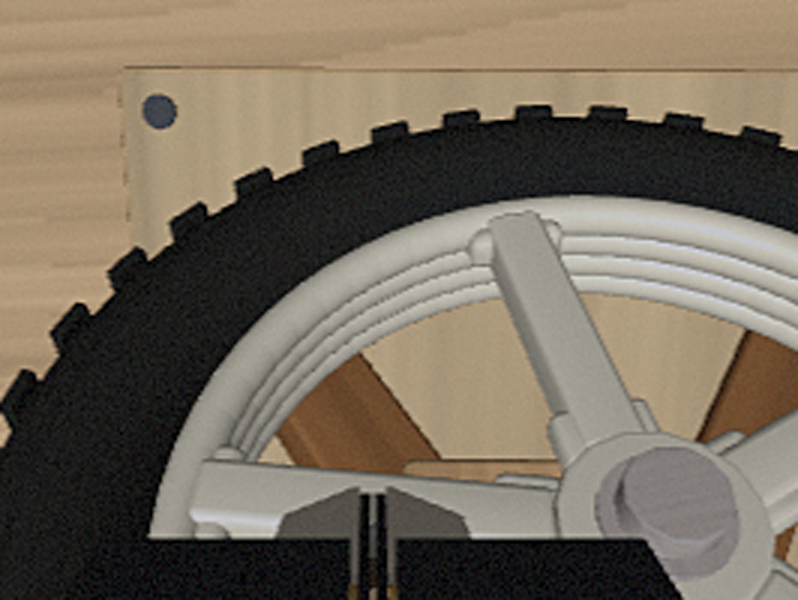

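The wrist view (×3, offset 130,60) shows the pushed spoke at left just below level. The lower spoke's front-face centreline runs from about (516,242) to (601,415).

```bash
cat > ang.py <<'E'
from fit import *
s=np.load("s1.npy")
def line(q,guess):
    q=np.array(q,float)
    def f(v): # phi, shift du,dv px, residual radius params
        P=pw(world([wpt(v[1],np.radians(v[0]),-.007),wpt(v[2],np.radians(v[0]),-.007)],s))
        return (P-q).ravel()
    r=least_squares(f,[guess,.085,.035],x_scale=[1,.01,.01]);return r.x,r.fun
E
python3 - <<'E'
from ang import *
q=np.array([(516,242),(601,415)])/3+[130,60]
print(line(q,172))
for t in(168,172,176):
    P=pw(world([wpt(.085,np.radians(t),-.007),wpt(.035,np.radians(t),-.007),wpt(0,0,-.02)],s));print(t,((P-[130,60])*3).round())
E
```

```text
(array([1.66326408e+02, 8.69032130e-02, 2.94716221e-02]), array([-0.04208255,  0.0208106 ,  0.1056823 , -0.05226185]))
168 [[527. 246.]
 [596. 395.]
 [676. 497.]]
172 [[549. 243.]
 [606. 393.]
 [676. 497.]]
176 [[571. 241.]
 [617. 392.]
 [676. 497.]]
```

Spoke at 166.4° means the valve is at about 346.4°, so 13.6° remain. I'll push about 11° and measure again.

```bash
python3 -m jog '[[[-1,0.001,-0.0005,0.0015,0],[-1,0.002,-0.001,0.003,0],[-1,0.003,-0.0015,0.0045,0],[-1,0.004,-0.0015,0.006,0],[-1,0.0045,-0.0015,0.007,0]]]'
python3 -m jog '[[[-1,0,0,0,0]]]'
cat > look.py <<'E'
from h import *
import cv2,json,sys
o=robot.observe();im=robot.read_camera("wrist")
json.dump([o["tool_pos"].tolist(),o["tool_rot"].tolist()],open("w1.json","w"))
cv2.imwrite(sys.argv[1],cv2.resize(im[60:260,130:396,::-1],None,fx=3,fy=3,interpolation=cv2.INTER_CUBIC))
E
python3 look.py pics/w3.png
```

```text
time: 7.43
tool_pos: [0.6329, -0.0273, 0.1873]
tool_rot: [3.141, 0.004, 3.092]
contact_force: [0.2, 5.2, 9.7]
opening: 0.0006
grip_force: 4.3
time: 7.52
tool_pos: [0.6327, -0.0274, 0.1871]
tool_rot: [3.141, 0.004, 3.092]
contact_force: [0.2, 4.4, 6.9]
opening: 0.0007
grip_force: 3.4
```

View pics/w3.png

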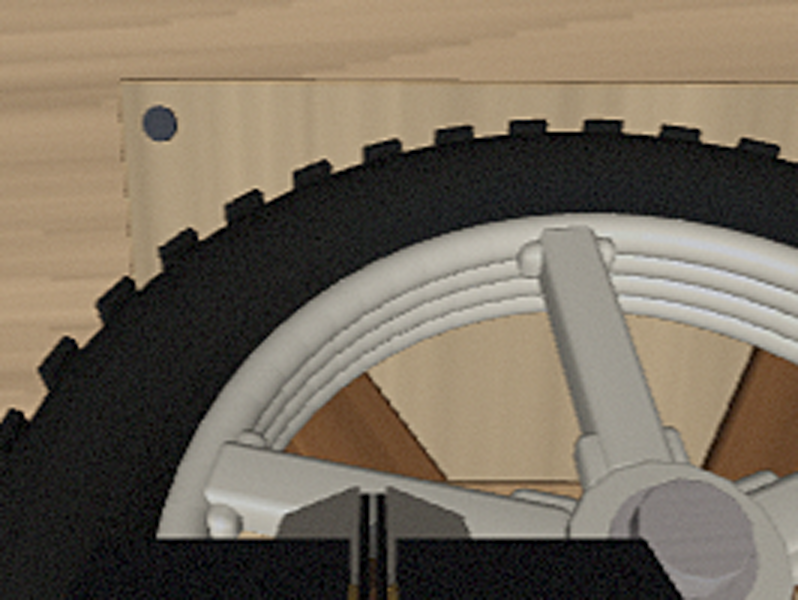

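The spoke is now steeper, from about (572,250) to (630,440). I'll pin its edges down with row profiles, including the earlier picture as a check.

```bash
python3 - <<'E'
from ang import *
import cv2
g=cv2.GaussianBlur(cv2.imread("pics/w3.png",0),(5,5),0)
for r in (270,330,390,420): print(r,[(c,int(g[r,c])) for c in range(535,680,5)])
E
```

```text
270 [(535, 175), (540, 139), (545, 106), (550, 142), (555, 154), (560, 154), (565, 154), (570, 156), (575, 153), (580, 154), (585, 153), (590, 153), (595, 152), (600, 152), (605, 128), (610, 140), (615, 158), (620, 159), (625, 163), (630, 165), (635, 171), (640, 174), (645, 176), (650, 178), (655, 183), (660, 183), (665, 185), (670, 187), (675, 188)]
330 [(535, 154), (540, 154), (545, 151), (550, 134), (555, 100), (560, 104), (565, 122), (570, 150), (575, 155), (580, 156), (585, 156), (590, 154), (595, 156), (600, 156), (605, 154), (610, 152), (615, 152), (620, 155), (625, 135), (630, 144), (635, 162), (640, 158), (645, 158), (650, 158), (655, 160), (660, 161), (665, 161), (670, 158), (675, 156)]
390 [(535, 153), (540, 151), (545, 148), (550, 148), (555, 145), (560, 148), (565, 154), (570, 110), (575, 103), (580, 109), (585, 138), (590, 153), (595, 154), (600, 156), (605, 157), (610, 155), (615, 155), (620, 155), (625, 154), (630, 154), (635, 152), (640, 153), (645, 141), (650, 134), (655, 161), (660, 159), (665, 156), (670, 156), (675, 154)]
420 [(535, 150), (540, 150), (545, 145), (550, 147), (555, 147), (560, 150), (565, 149), (570, 153), (575, 150), (580, 100), (585, 104), (590, 117), (595, 141), (600, 152), (605, 155), (610, 155), (615, 155), (620, 154), (625, 154), (630, 153), (635, 154), (640, 153), (645, 155), (650, 155), (655, 145), (660, 128), (665, 154), (670, 156), (675, 157)]
```

```bash
python3 - <<'E'
from ang import *
q=np.array([(577,270),(626,420)])/3+[130,60]
print(line(q,172))
P=pw(world([wpt(0,0,-.02)],s));print(((P-[130,60])*3).round())
E
```

```text
(array([1.74784091e+02, 8.18019218e-02, 3.48319104e-02]), array([-0.01375683,  0.00450667,  0.0281708 , -0.00922862]))
[[692. 532.]]
```

The valve is at about 354.8°, so 5.2° remain at roughly 1 mm per degree.

```bash
python3 -m jog '[[[-1,0.0005,0,0.001,0],[-1,0.001,0,0.002,0],[-1,0.0018,-0.0002,0.003,0],[-1,0.0025,-0.0004,0.004,0],[-1,0.0028,-0.0005,0.0044,0]]]'
python3 -m jog '[[[-1,0,0,0,0]]]'
python3 look.py pics/w4.png; python3 - <<'E'
import cv2
g=cv2.GaussianBlur(cv2.imread("pics/w4.png",0),(5,5),0)
for r in (280,340,400,430): print(r,' '.join(f"{c}:{g[r,c]}" for c in range(540,700,4)))
E
```

```text
time: 7.98
tool_pos: [0.6302, -0.028, 0.183]
tool_rot: [3.141, 0.005, 3.092]
contact_force: [0.7, 3.4, 9.3]
opening: 0.0003
grip_force: 4.0
time: 8.07
tool_pos: [0.6302, -0.028, 0.183]
tool_rot: [3.141, 0.004, 3.092]
contact_force: [0.7, 3.0, 8.8]
opening: 0.0007
grip_force: 3.6
280 540:177 544:176 548:169 552:144 556:156 560:165 564:174 568:177 572:124 576:99 580:127 584:147 588:150 592:153 596:155 600:152 604:156 608:154 612:155 616:151 620:154 624:152 628:154 632:155 636:129 640:148 644:154 648:180 652:182 656:186 660:185 664:185 668:186 672:188 676:190 680:192 684:194 688:194 692:196 696:199
340 540:154 544:153 548:151 552:150 556:148 560:149 564:145 568:147 572:153 576:147 580:100 584:91 588:101 592:122 596:144 600:151 604:152 608:155 612:155 616:155 620:153 624:153 628:155 632:153 636:153 640:154 644:152 648:151 652:133 656:140 660:159 664:160 668:160 672:160 676:157 680:157 684:158 688:157 692:156 696:153
400 540:151 544:152 548:148 552:147 556:147 560:147 564:149 568:151 572:153 576:153 580:153 584:153 588:142 592:102 596:94 600:97 604:117 608:143 612:152 616:152 620:155 624:154 628:153 632:156 636:155 640:152 644:155 648:153 652:154 656:152 660:152 664:152 668:137 672:146 676:156 680:155 684:154 688:157 692:153 696:152
430 540:152 544:149 548:147 552:147 556:144 560:144 564:148 568:151 572:151 576:154 580:151 584:150 588:149 592:150 596:123 600:92 604:96 608:103 612:128 616:147 620:151 624:155 628:156 632:156 636:153 640:155 644:154 648:155 652:153 656:154 660:152 664:154 668:153 672:150 676:132 680:139 684:156 688:154 692:151 696:151
```

```bash
python3 - <<'E'
from ang import *
print(line(np.array([(608,280),(644.5,430)])/3+[130,60],178))
E
```

```text
(array([1.79345522e+02, 8.24830784e-02, 3.66543077e-02]), array([ 0.00193958, -0.00047173, -0.00381094,  0.00092686]))
```

The valve is within 0.7° of twelve o'clock. Retract straight up, then back.

```bash
python3 -m jog '[[[-1,0,0,-0.006,0],[-1,0.001,0,-0.015,0],[-1,0.005,0,-0.035,0],[-1,0.015,0,-0.065,0],[-1,0.03,0,-0.1,0]]]'; python3 -m jog '[[[-1,0.03,0,-0.025,0],[-1,0.06,0,-0.05,0],[-1,0.095,0,-0.05,0],[-1,0.13,0,-0.05,0],[-1,0.165,0,-0.05,0]]]'; python3 -m jog '[[[-1,0.03,0,0,0],[-1,0.06,0,0,0],[-1,0.06,0,0,0],[-1,0.06,0,0,0]]]'
python3 - <<'E'
from h import *
import cv2
print(robot.observe()["contact_force"])
cv2.imwrite("pics/end.png",cv2.resize(robot.read_camera("top")[125:230,180:300,::-1],None,fx=5.6,fy=5.6,interpolation=cv2.INTER_CUBIC))
E
```

```text
time: 8.53
tool_pos: [0.5983, -0.0272, 0.2803]
tool_rot: [-3.141, -0.004, 3.091]
contact_force: [0.5, -0.4, 0.9]
opening: 0.0004
grip_force: 0.0
time: 8.95
tool_pos: [0.4324, -0.0188, 0.3316]
tool_rot: [-3.141, 0.001, 3.091]
contact_force: [0.2, -0.2, -0.0]
opening: 0.0004
grip_force: 0.0
time: 9.28
tool_pos: [0.3736, -0.0158, 0.332]
tool_rot: [-3.141, 0.002, 3.091]
contact_force: [0.8, 0.1, 0.4]
opening: 0.0006
grip_force: 0.0
[0.75304919 0.08018139 0.37783894]
```

View pics/end.png

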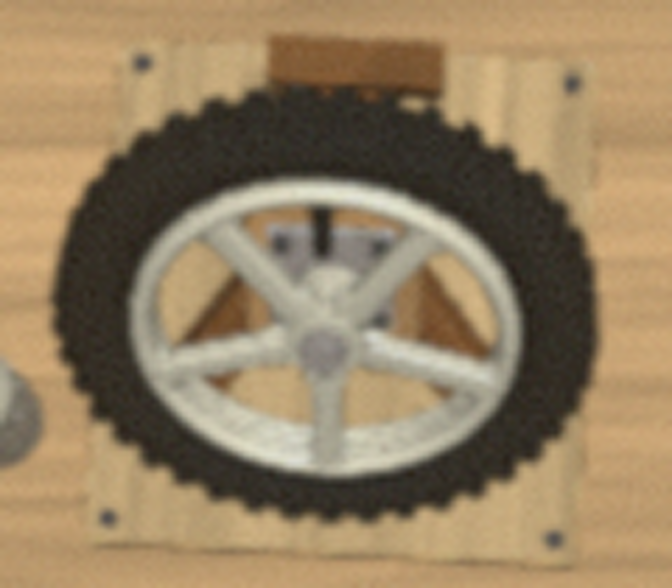

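The valve stands at the top at about (320,208)–(321,250). A quick check against the projected twelve o'clock, then hand in if it agrees.

```bash
python3 - <<'E'
from h import *
s=np.load("s1.npy");m=robot.camera_model("top")
for d in(-6,0,6): print(d,((proj(world([wpt(.059,np.radians(d)),wpt(.085,np.radians(d)),wpt(.088,np.pi+np.radians(d),-.007),wpt(0,0,-.02)],s),m)-[179.6,124.6])*5.6).round().tolist())
E
```

```text
-6 [[314.0, 249.0], [308.0, 211.0], [344.0, 455.0], [325.0, 358.0]]
0 [[326.0, 249.0], [326.0, 211.0], [328.0, 454.0], [325.0, 358.0]]
6 [[338.0, 250.0], [343.0, 212.0], [312.0, 453.0], [325.0, 358.0]]
```

```bash
python3 -c "
from cell import robot
print(robot.hand_in())"
```

```text
the job is handed in; nothing more can be done
None
```

I turned the wheel until the valve stands at twelve o'clock, within about 2° by the last camera check (5.5° is allowed). The hand is well clear, and I handed the job in; no verdict came back.

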